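# Fetch the glue bottle from behind two curing tube handles

## Task

I need the glue bottle, but it sits in the curing rack behind two freshly glued tube handles that leave no room to grip it. Stand both tubes in the wooden parking block, take the bottle out and stand it in its round steel stand, then put each tube back into the very bore of the rack that it came from. The glue is still setting: keep the tubes and the bottle upright, set them down rather than drop them, and do not shift the cleaner bottle or the dish of screws.

Things in the scene. Friction and masses are not known exactly. Their poses are not given: they have to be found in the camera images.
- tube_a_center (a point): Battery tube handle with a brown ring at one end, a round bar 34 mm in diameter and 178 mm long, about 0.14 kg, standing on end in one of the two front bores of the rack. The point is the middle of its length, on its axis, 89 mm above its foot; z points up along the tube. Its foot stands 6 mm above the worktop, its top is at 184 mm. Gripped lightly near the top it swings.
- tube_b_center (a point): The other battery tube handle, of the same size (34 mm in diameter, 178 mm long), without a brown ring, standing on end in the other front bore of the rack. The point is the middle of its length, on its axis, 89 mm above its foot; z points up.
- glue_center (a point): White glue bottle with a blue nozzle cap, 106 mm tall, about 0.08 kg: round body 36 mm in diameter from its foot to 70 mm up, above that the nozzle, about 20 mm in diameter. It stands in the rear bore of the rack, its foot 6 mm above the worktop. The point is on its axis, 53 mm above its foot; z points up.
- rack: Curing rack, fixed: grey block on an aluminium base plate, 94 x 142 mm (x, y), 30 mm high. Upright bores with their floor 6 mm above the worktop: two for the tubes, 42 mm in diameter, at x = -15 mm, y = +39 and -39 mm; one for the bottle, 44 mm in diameter, at x = +13 mm, y = 0. The origin is the centre of the underside; x points from the tubes' side to the bottle's side, away from the robot.
- park_block: Parking block: pale wooden block on an aluminium base plate, 66 x 142 mm (x, y) and 30 mm high, fixed. Two upright bores, 42 mm in diameter, 24 mm deep (floor 6 mm above the worktop), at x = 0, y = +39 and -39 mm; empty at the start; either tube may use either bore. The origin is the centre of the underside, on the worktop; z up.
- bottle_stand: Bottle stand: round turned dark steel cup with a flange, 80 mm in diameter at the foot, cup 28 mm high, 49 mm wide inside and flaring to 54 mm at the mouth (67 mm outside), its inner floor 6 mm above the worktop; fixed and empty at the start. The origin is on its axis, on the worktop; z up.
- cleaner: Bystander: small clear bottle with a white cap, 42 mm in diameter and 90 mm tall, standing on the worktop; to be left alone. The origin is the centre of its underside.
- dish: Bystander: round steel dish of small screws, 68 mm in diameter and 18 mm high, on the worktop; to be left alone. The origin is the centre of its underside.
- carton_tubes: Obstacle, fixed: cardboard carton of tubes, x from 0.46 to 0.86 m, y from 0.19 to 0.56 m, walls about 0.25 m high. Right of it lies a piled row of tubes, fixed too: x from 0.42 to 0.65 m, y from -0.145 to 0.19 m, 93 mm high. Rack, parking block and bottle stand occupy, in any order, the spots in front of the carton, behind the row, and between row and crate.
- nest_fixture: Obstacle, fixed: nest fixture at the right front, 228 x 135 mm; its raised red clamp lever is 157 mm high near x = 0.53, y = -0.29 m. Right of it stands a big white open crate, fixed too, rim 175 mm high; the crate's edge nearest the work runs from x = 0.40, y = -0.41 m to x = 0.85, y = -0.28 m. The origin is the middle of the fixture's underside.

How it is judged:
By the outcome, as a careful person would: the job done as asked, in the order asked, and still so for the second after the job is handed in, with the robot touching nothing.
It also fails if it takes over 128 s, if anything falls off the work surface, if the arm or the gripper's body presses on something with over 40 N, if the wrist force passes 120 N, or if a joint passes its speed limit or range.

## Robot

A 6-joint arm with a two-finger parallel gripper is mounted at the origin on a cart in front of the work surface, level with it; the furniture and walls round the work are solid. World frame = base frame: x ahead of the robot, y to its left, z up, the work surface at z = 0. Lengths are in m, angles in degrees, forces in N, time in s.
With the tool pointing down it reaches from about 0.3 to 0.75 m from the base axis. Payload 8.5 kg.
Tool frame: the origin (TCP) lies at the centre of the arm's flange, where the gripper is bolted on; the fingertips stand 173 mm ahead of it and the grasp point (between the pads) lies env.pinch_z ahead of it (env.pinch_z is the distance from the TCP to the grasp point, in m); z points along the fingers, y is the line along which they close (so a half turn about z gives the same grasp; the last joint's range is limited). The gripper opens to 85 mm and grips with 20 to 120 N. Pads are 22 mm wide; open, the fingers measure 114 mm over their backs; the gripper's body (76 mm by 85 mm) begins 54 mm behind the grasp point. The pads swing forward as they close: fully open they stand 13 mm farther back than shut.
Start: joints at [52.981, 21.807, 74.336, -0, 83.858, -12.336], TCP at [0.23, 0.5, 0.405] pointing down, gripper open.
Joint ranges: [-178.18, 178.18], [-50.72, 133.34], [12.68, 142.11], [-81.47, 261.47], [9.98, 163.14], [-165.26, 165.26]. Speed limits (degrees/s): [136.94, 136.94, 180, 180, 180, 180].

## Interface

Orientations are given as a 3x3 rotation matrix whose columns are the frame's x, y, z axes.
In Python, from rig import env, get_image, job, spotter gives the robot as it stands. The module is installed in compiled form; this text tells all that it offers.
- The arm moves only by the shell command python3 -m creep 'ROWS' [FORCE]. ROWS is text: rows parted by semicolons, each of 7 numbers parted by spaces: the turn, a rotation vector about the tool's x, y, z in units of 8 degrees (1.0 is 8 degrees), then the shift along the tool's x, y, z in units of 30 mm (1.0 is 30 mm), then the finger opening in mm, from 0 to 85.4. A call has 1 to 12 rows; each row is the pose to reach, as a shift and turn from the pose commanded when the call began, along the tool's axes at that moment; what a row does not reach only later rows make up. A row lasts 1/10 s, in which the tool goes at most 50 mm and 8.59 degrees, less where a joint would pass 70% of its speed; a pose out of reach is approached as far as the arm can. A call with a gripper value outside its range is refused whole. The fingers move at their own pace and stop on an object; FORCE is the grip in N (left out, the last holds). Time passes only in rows, so rows that repeat a pose let the fingers close. It gives the time, the measured TCP pose, the force, the opening and the grip force at its end, in the units of the state.
- env.observe(): the state, without advancing time (a new reading comes with each control period).
- get_image(name): name is "scene" or "top"; returns a dict with "image" (384x512x3 uint8, blue, green, red), "depth" (384x512 float32, m along the optical axis (not along the pixel's ray), 0 where there is no reading), "intrinsics" (3x3 intrinsics, pixels), "D" ([k1, k2, p1, p2, k3] as OpenCV has them; the pictures are not rectified), "view" (4x4, takes a point from world to camera coordinates). Camera axes: x right, y up, looking along -z (the intrinsics and any distortion apply to the point x, -y, -z); pixel columns grow to the right and rows downward; lengths in m; the calibration is good to about 2 mm. A picture is of the moment at which its call begins.
- job.close_job(): hands the job in; it is judged then, once.
Trained networks look in a picture, given as the dict that the camera call returned (one of the last four; its "shot" number tells which), for a name from the list of things; names that differ only in an ending like _2 or _b are one class to them, and where a whole thing is asked for, a point or a joint stands for the part that bears it (a point fixed in the world has none). Each returns a list of dicts, best first, with "p" (0 to 1); they miss things now and then, are a little off and sometimes report something else, mostly with a low value. They report only what shows in the picture. A call takes as long as a camera call.
- spotter.boxes_of(label, picture): "xy" ([column, row] in pixels, amid what is visible of it).
The state is a dict: "time_s": time; "q": joint angles; "qvel": joint speeds; "joint_efforts": joint torques, N m; "position": TCP position; "tool_rot": TCP orientation; "ft_force": force on the tool from outside, world axes, zero at the start; "wrist_torque": the same for the moment, N m; "grip_width": finger opening in m; "gripper_force": force on a finger pad.
Only numpy, scipy, OpenCV 4.12 (cv2) and the standard library are available. Lean on these libraries where they do the work, as an engineer would, in place of code of your own. Each camera call takes 0.05 s, during which the arm holds its last target. There are 200 camera calls.

## Working session

There is one attempt and no reset: what is moved stays moved. The work goes in short steps, Python scripts to look and compute and a shell command to move; the robot and the scene stay as the last step left them, time stands still between calls to the robot, and variables do not carry over. Pictures are saved under pics/ and viewed, at most 15 in all, crops included, and the job is handed in when it is done.

```bash
mkdir -p pics
cat > h.py <<'E'
import numpy as np, cv2
from rig import env, get_image, job, spotter
def ray(pic,px):
    K=np.array(pic["intrinsics"]);D=np.array(pic["D"],float)
    u=cv2.undistortPoints(np.array([[px]],float),K,D)[0,0]
    V=np.array(pic["view"]);R,t=V[:3,:3],V[:3,3]
    return -R.T@t, R.T@np.array([u[0],-u[1],-1.0])
def atz(pic,px,z):
    o,d=ray(pic,px); return o+d*(z-o[2])/d[2]
def cloud(pic):
    d=pic["depth"];h,w=d.shape
    vv,uu=np.mgrid[0:h,0:w]
    K=np.array(pic["intrinsics"]);D=np.array(pic["D"],float)
    u=cv2.undistortPoints(np.stack([uu,vv],-1).reshape(-1,1,2).astype(float),K,D)[:,0]
    c=np.c_[u[:,0],-u[:,1],-np.ones(len(u))]*d.reshape(-1,1)
    V=np.array(pic["view"])
    P=(c-V[:3,3])@V[:3,:3]
    P[d.ravel()<=0]=np.nan
    return P.reshape(h,w,3)
E
python3 - <<'E'
from h import *
s=env.observe();print(env.pinch_z,s["position"],s["tool_rot"],s["time_s"],s["grip_width"])
for n in("scene","top"):
    p=get_image(n);cv2.imwrite(f"pics/{n}0.png",cv2.resize(p["image"],(800,600)))
    C=cloud(p)
    V=np.array(p["view"]);print(n,-V[:3,:3].T@V[:3,3])
    for l in["tube_a_center","tube_b_center","glue_center","rack","park_block","bottle_stand","cleaner","dish"]:
        for b in spotter.boxes_of(l,p)[:3]:
            x,y=b["xy"];print(l,np.round(b["xy"]),round(b["p"],2),np.round(C[int(y),int(x)],3))
E
```

```text
0.1547 [0.22965702 0.49970168 0.40410911] [[-9.08628327e-01  4.17604826e-01 -8.79507625e-04]
 [ 4.17605636e-01  9.08627628e-01 -1.16904057e-03]
 [ 3.10947944e-04 -1.42951072e-03 -9.99998930e-01]] 0.0 0.08502462012940978
scene [0.3988544  0.64716709 1.00770339]
tube_a_center [241. 158.] 0.56 [ 0.684 -0.038  0.126]
tube_b_center [228. 183.] 0.72 [0.696 0.042 0.108]
rack [236. 193.] 0.97 [0.679 0.033 0.057]
park_block [279. 143.] 0.63 [ 0.622 -0.205  0.028]
bottle_stand [303. 316.] 0.81 [0.412 0.295 0.004]
cleaner [325. 162.] 0.62 [ 0.466 -0.153  0.058]
dish [198. 193.] 0.43 [0.798 0.04  0.01 ]
top [0.38251854 0.04081453 1.1075899 ]
tube_a_center [305. 170.] 0.73 [ 0.674 -0.051  0.158]
tube_b_center [278. 166.] 0.66 [0.679 0.029 0.147]
tube_b_center [287. 177.] 0.19 [ 0.686 -0.007  0.028]
glue_center [288. 176.] 0.26 [ 0.687 -0.007  0.033]
rack [287. 179.] 0.82 [ 0.678 -0.008  0.031]
rack [182. 260.] 0.66 [0.398 0.296 0.008]
park_block [352. 202.] 0.75 [ 0.622 -0.217  0.031]
bottle_stand [180. 258.] 0.72 [0.403 0.303 0.007]
cleaner [338. 250.] 0.71 [ 0.464 -0.164  0.091]
dish [264. 144.] 0.71 [0.796 0.079 0.012]
```

View pics/scene0.png

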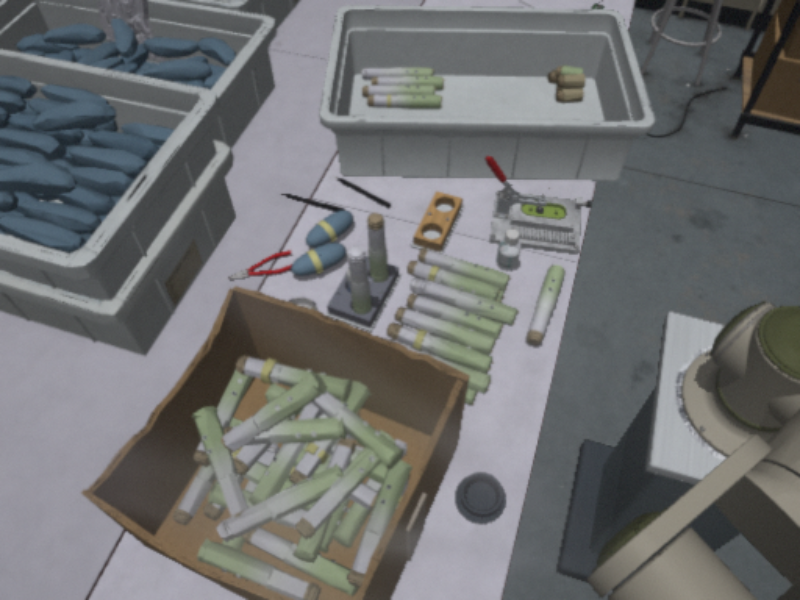

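View pics/top0.png

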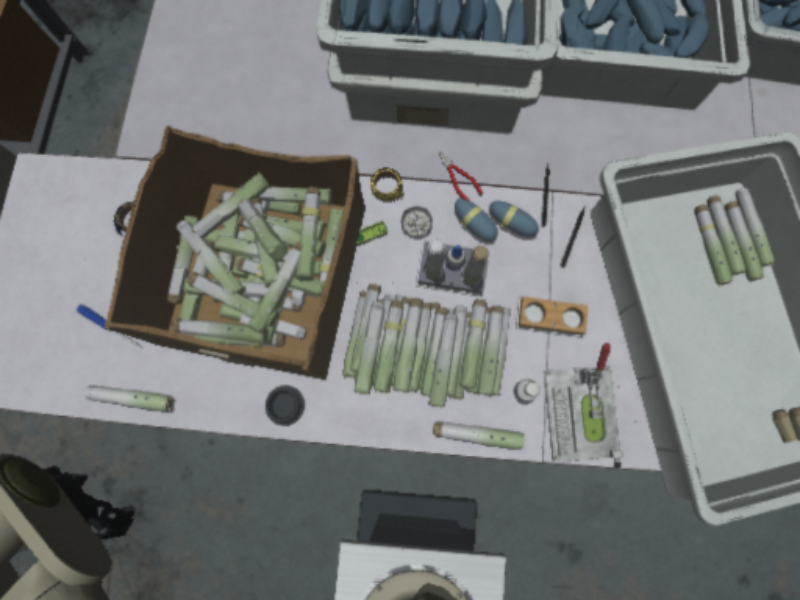

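The top view (800x600) shows the rack at (452,268) with tube b at (433,262), glue (blue cap) at (456,253) and tube a (brown) at (478,262). The parking block is at (553,316), the stand at (285,405), the cleaner at (527,389) and the dish at (416,221). Next I'll measure these precisely.

Run:
```python
from h import *
T=get_image("top");S=get_image("scene")
big=cv2.resize(T["image"][120:230,220:390],None,fx=4.6,fy=4.6,interpolation=cv2.INTER_CUBIC);cv2.imwrite("pics/topcrop.png",big)
for n,p in(("top",T),("scene",S)):
    C=cloud(p).reshape(-1,3);C=C[~np.isnan(C[:,0])]
    def sel(x0,x1,y0,y1,z0,z1):
        m=(C[:,0]>x0)&(C[:,0]<x1)&(C[:,1]>y0)&(C[:,1]<y1)&(C[:,2]>z0)&(C[:,2]<z1);return C[m]
    print(n,"table z",np.median(sel(.35,.45,-.05,.1,-.02,.02)[:,2]))
    for nm,b in(("rack",(.6,.78,-.11,.09,.018,.042)),("park",(.54,.7,-.31,-.16,.018,.042)),("stand",(.33,.47,.23,.37,.012,.045))):
        q=sel(*b);r=cv2.minAreaRect((q[:,:2]*1000).astype(np.float32));print(nm,len(q),np.round(np.median(q[:,2]),3),np.round(r[0],1),np.round(r[1],1),round(r[2],1))
    for nm,b in(("tubeB",(.6,.75,.005,.09,.176,.2)),("tubeA",(.6,.75,-.1,-.02,.176,.2)),("tubeBside",(.6,.75,.005,.09,.05,.17)),("tubeAside",(.6,.75,-.1,-.025,.05,.17)),("glue",(.6,.75,-.03,.01,.05,.125))):
        q=sel(*b);print(nm,len(q),np.round(q.mean(0),3) if len(q) else"",np.round(np.ptp(q,axis=0),3) if len(q) else "")
```

```text
top table z 0.0006762819577098537
rack 649 0.03 [690.8  -4.2] [183.6 182.8] 88.0
park 517 0.03 [ 621.5 -225.4] [130.3  59.1] 87.8
stand 212 0.027 [416.2 306. ] [136.4  98.8] 83.8
tubeB 86 [0.692 0.025 0.183] [0.028 0.028 0.011]
tubeA 81 [ 0.686 -0.053  0.183] [0.027 0.027 0.012]
tubeBside 261 [0.646 0.039 0.091] [0.095 0.082 0.118]
tubeAside 309 [ 0.65  -0.055  0.082] [0.132 0.075 0.12 ]
glue 147 [ 0.684 -0.013  0.072] [0.133 0.039 0.064]
scene table z -0.0012597635420015176
rack 739 0.029 [689.7  -5.2] [178.3 179.9] 0.9
park 436 0.029 [ 623.5 -225.9] [134.3  59.2] 86.8
stand 385 0.026 [416.  297.2] [118.6  99.4] 84.2
tubeB 80 [0.695 0.03  0.182] [0.027 0.026 0.01 ]
tubeA 72 [ 0.689 -0.048  0.181] [0.024 0.027 0.01 ]
tubeBside 447 [0.669 0.043 0.1  ] [0.11  0.083 0.119]
tubeAside 489 [ 0.662 -0.049  0.092] [0.106 0.074 0.119]
glue 65 [ 0.639 -0.01   0.057] [0.137 0.038 0.02 ]
```

View pics/topcrop.png

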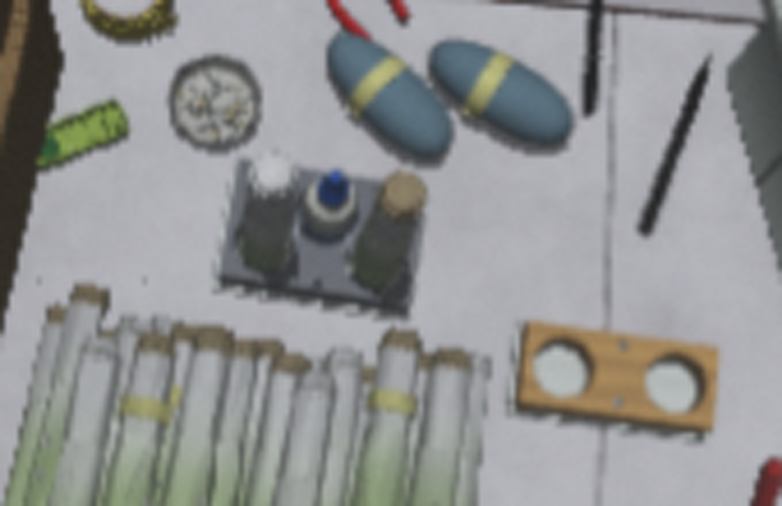

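The crop shows tube b's top at (270,172), the blue cap at (335,190), tube a's brown top at (403,192) and the parking bores at about (561,369) and (673,384). The tube tops agree between cameras to about 4 mm. I still need the stand, the parking block yaw and the carton wall.

```bash
cat > tops.py <<'E'
from h import *
E
python3 - <<'E'
from h import *
T=get_image("top");S=get_image("scene")
c=lambda a:(a[0]/4.6+220-.4,a[1]/4.6+120-.4)
print("park corners",[np.round(atz(T,c(a),.03)[:2],3) for a in((527,322),(718,347),(712,430),(518,405))])
print("bores",[np.round(atz(T,c(a),.018)[:2],3) for a in((561,369),(673,384))])
print("tops B,A",[np.round(atz(T,c(a),.184)[:2],3) for a in((270,172),(404,192))],"cap",np.round(atz(T,c((335,187)),.108)[:2],3))
for n,p in(("top",T),("scene",S)):
    C=cloud(p)
    # wood mask
    hsv=cv2.cvtColor(p["image"],cv2.COLOR_BGR2HSV)
    m=(hsv[...,0]>8)&(hsv[...,0]<25)&(hsv[...,1]>90)&(C[...,0]>.55)&(C[...,0]<.7)&(C[...,1]>-.32)&(C[...,1]<-.14)&(C[...,2]>.022)
    q=C[m];px=np.argwhere(m)[:,::-1]
    w=np.array([atz(p,a,.03)[:2] for a in px])*1000
    print(n,"wood",len(w),cv2.minAreaRect(w.astype(np.float32)))
    # stand dark
    v=p["image"].max(2)
    m=((v<100)&(C[...,0]>.34)&(C[...,0]<.48)&(C[...,1]>.23)&(C[...,1]<.37)&(C[...,2]<.05)).astype(np.uint8)
    k,l,st,ce=cv2.connectedComponentsWithStats(m);i=1+st[1:,4].argmax()
    px=np.argwhere(l==i)[:,::-1];w=np.array([atz(p,a,.004)[:2] for a in px])*1000
    print(n,"stand foot-plane hull",len(w),cv2.minEnclosingCircle(w.astype(np.float32)),cv2.minAreaRect(w.astype(np.float32)))
    q=C[l==i];q=q[(q[:,2]>.02)&(q[:,2]<.034)];print("rim pts",len(q),cv2.minEnclosingCircle((q[:,:2]*1000).astype(np.float32)),np.median(q,0))
    C2=C.reshape(-1,3)
    for y in(.24,.28,.32,.36):
        for z in (.05,.12,.2):
            m=(abs(C2[:,1]-y)<.02)&(abs(C2[:,2]-z)<.035)&(C2[:,0]>.4)&(C2[:,0]<.56)
            if m.sum():print(" wall",y,z,round(C2[m,0].min(),3),end="")
    print()
print(spotter.boxes_of("bottle_stand",T)[:2])
E
```

```text
park corners [array([ 0.654, -0.159]), array([ 0.648, -0.292]), array([ 0.589, -0.289]), array([ 0.595, -0.156])]
bores [array([ 0.626, -0.186]), array([ 0.622, -0.265])]
tops B,A [array([0.694, 0.028]), array([ 0.688, -0.053])] cap [ 0.713 -0.016]
top wood 425 ((620.8411865234375, -223.45582580566406), (132.16612243652344, 56.61009979248047), 86.7085952758789)
top stand foot-plane hull 488 ((396.53240966796875, 296.8515625), 39.217227935791016) ((397.6119079589844, 297.2630615234375), (75.60018157958984, 75.05030059814453), 62.9084358215332)
rim pts 157 ((398.0166015625, 297.41650390625), 32.60673141479492) [0.39732722 0.3027827  0.02707628]
 wall 0.24 0.05 0.456 wall 0.24 0.12 0.456 wall 0.24 0.2 0.455 wall 0.28 0.05 0.402 wall 0.28 0.12 0.461 wall 0.28 0.2 0.462 wall 0.32 0.05 0.4 wall 0.32 0.12 0.465 wall 0.32 0.2 0.466 wall 0.36 0.05 0.468 wall 0.36 0.12 0.468 wall 0.36 0.2 0.471
scene wood 372 ((621.5872802734375, -217.36190795898438), (139.8775177001953, 55.94770050048828), 86.9787368774414)
scene stand foot-plane hull 769 ((398.50482177734375, 298.6353759765625), 39.00074005126953) ((398.3426513671875, 299.5608825683594), (75.40462493896484, 74.6363525390625), 60.961734771728516)
rim pts 212 ((398.854248046875, 299.627685546875), 32.88906478881836) [0.39829264 0.29829113 0.02635617]
 wall 0.24 0.05 0.456 wall 0.24 0.12 0.456 wall 0.24 0.2 0.455 wall 0.28 0.05 0.401 wall 0.28 0.12 0.461 wall 0.28 0.2 0.462 wall 0.32 0.05 0.401 wall 0.32 0.12 0.466 wall 0.32 0.2 0.466 wall 0.36 0.05 0.468 wall 0.36 0.12 0.469 wall 0.36 0.2 0.469
[{'xy': [183.2, 261.8], 'p': 0.67}]
```

```bash
python3 -m creep '0 0 8.16 -10.69 -15.27 0 60;0 0 8.16 -10.69 -15.27 0 60;0 0 8.16 -10.69 -15.27 0 60;0 0 8.16 -10.69 -15.27 0 60;0 0 8.16 -10.69 -15.27 0 60;0 0 8.16 -10.69 -15.27 0 60;0 0 8.16 -10.69 -15.27 0 60;0 0 8.16 -10.69 -15.27 0 60;0 0 8.16 -10.69 -15.27 0 60;0 0 8.16 -10.69 -15.27 0 60;0 0 8.16 -10.69 -15.27 0 60;0 0 8.16 -10.69 -15.27 0 60' 70
python3 -c "
from h import *
s=env.observe();print(np.round(s['tool_rot'],4),s['position'],s['q'],s['ft_force'])"
```

```text
time_s: 2.35
position: [0.3303, -0.0546, 0.4049]
tool_rot: [[0.006, 1.0, 0.001], [1.0, -0.006, -0.001], [-0.001, 0.001, -1.0]]
ft_force: [0.4, 0.9, 0.4]
grip_width: 0.0598
gripper_force: 0.0
[[ 5.8e-03  1.0e+00  8.0e-04]
 [ 1.0e+00 -5.8e-03 -1.4e-03]
 [-1.4e-03  9.0e-04 -1.0e+00]] [ 0.33034398 -0.05460856  0.40494485] [-2.99189306e+01 -6.23525140e-01  1.03417040e+02 -4.46949122e-02
  7.71254904e+01 -2.95783193e+01] [0.44147208 0.90106776 0.4156296 ]
```

```bash
python3 -m creep '0 0 0.04 .02 1.5 0 60;0 0 0.04 .05 3 0 60;0 0 0.04 .1 4.5 0 60;0 0 0.04 .15 6 0 60;0 0 0.04 .2 7.5 0 60;0 0 0.04 .2 9 0 60;0 0 0.04 .2 10.5 0 60;0 0 0.04 .2 11.4 0 60;0 0 0.04 .2 11.9 0 60;0 0 0.04 .2 11.9 0 60;0 0 0.04 .2 11.9 0 60'
python3 - <<'E'
from h import *
s=env.observe();print(np.round(s['tool_rot'],4),s['position'],s['q'])
p=get_image("top");cv2.imwrite("pics/t1.png",cv2.resize(p["image"][100:260,200:400],(800,640))[:600])
p=get_image("scene");cv2.imwrite("pics/s1.png",cv2.resize(p["image"][60:240,120:360],(800,600)))
E
```

```text
time_s: 3.45
position: [0.6865, -0.0435, 0.4044]
tool_rot: [[0.004, 1.0, -0.001], [1.0, -0.004, 0.0], [0.0, -0.001, -1.0]]
ft_force: [-0.4, 0.1, -0.9]
grip_width: 0.0603
gripper_force: 0.0
[[ 4.2e-03  1.0e+00 -9.0e-04]
 [ 1.0e+00 -4.2e-03  2.0e-04]
 [ 2.0e-04 -9.0e-04 -1.0e+00]] [ 0.68649178 -0.04347872  0.40439064] [-1.34595681e+01  3.65210079e+01  4.86724608e+01  1.83305656e-03
  9.48593402e+01 -1.32171943e+01]
```

View pics/s1.png

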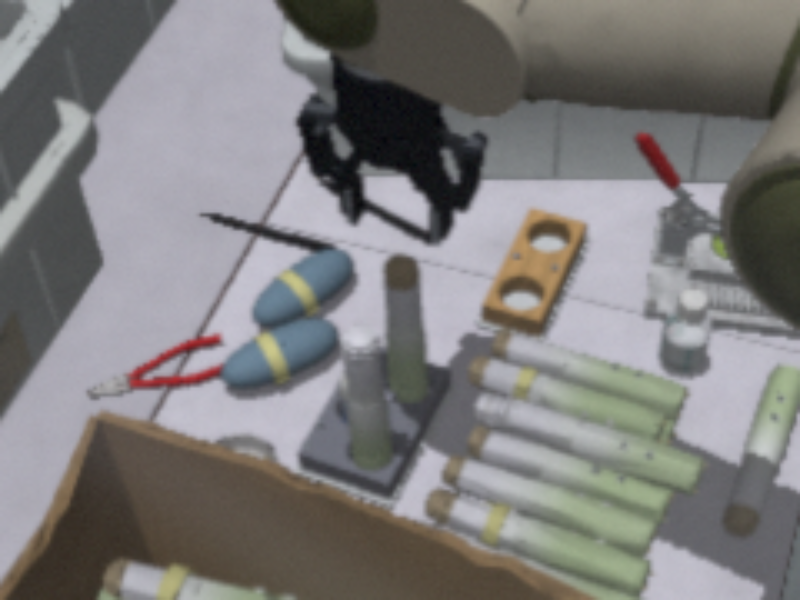

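The scene crop shows the open gripper above tube a's brown top at (400,270). I'll trim y and descend.

```bash
python3 -m creep '0 0 0.03 -.23 .05 0 60;0 0 0.03 -.23 .05 .5 60;0 0 0.03 -.23 .05 1 60;0 0 0.03 -.23 .05 1.6 60;0 0 0.03 -.23 .05 2.2 60;0 0 0.03 -.23 .05 2.8 60;0 0 0.03 -.23 .05 3.3 60;0 0 0.03 -.23 .05 3.65 60;0 0 0.03 -.23 .05 3.65 60;0 0 0.03 -.23 .05 3.65 60'
python3 - <<'E'
from h import *
s=env.observe();print(s['position'],s['ft_force'])
p=get_image("scene");cv2.imwrite("pics/s2.png",cv2.resize(p["image"][90:210,180:340],(800,600)))
E
```

```text
time_s: 4.55
position: [0.6882, -0.0513, 0.296]
tool_rot: [[0.009, 1.0, 0.001], [1.0, -0.009, -0.0], [-0.0, 0.001, -1.0]]
ft_force: [1.0, 0.4, 0.4]
grip_width: 0.0598
gripper_force: 0.0
[ 0.68823557 -0.05133095  0.29598067] [0.98691294 0.37735011 0.43274609]
```

View pics/s2.png

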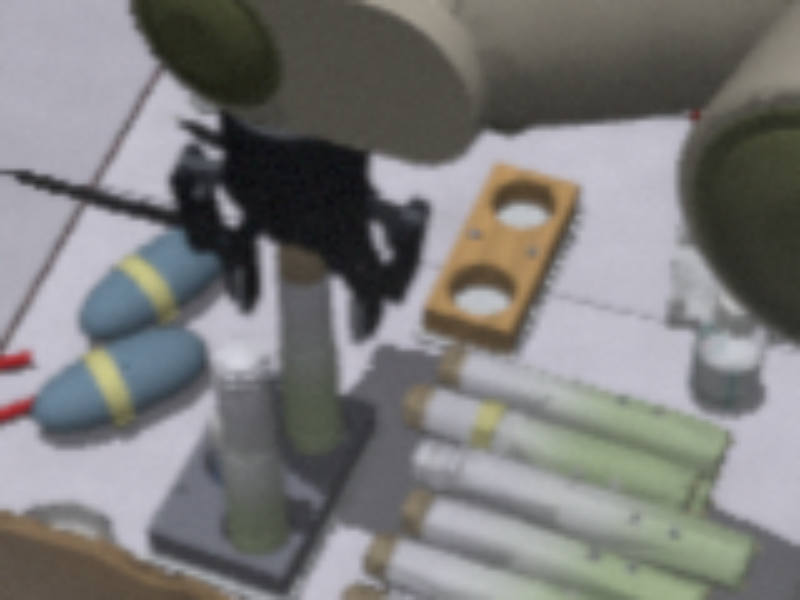

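The tube is centred between the fingers, so I'll close.

```bash
python3 -m creep '0 0 0 0 0 0 40;0 0 0 0 0 0 30;0 0 0 0 0 0 20;0 0 0 0 0 0 20;0 0 0 0 0 0 20;0 0 0 0 0 0 20;0 0 0 0 0 0 20;0 0 0 0 0 0 20' 70
python3 -m creep '0 0 0 0 0 -.1 20;0 0 0 0 0 -.3 20;0 0 0 0 0 -.6 20;0 0 0 0 0 -1 20;0 0 0 0 0 -1.5 20;0 0 0 0 0 -2.1 20;0 0 0 0 0 -2.7 20;0 0 0 0 0 -3.2 20;0 0 0 0 0 -3.6 20;0 0 0 0 0 -3.8 20;0 0 0 0 0 -3.8 20;0 0 0 0 0 -3.8 20'
python3 - <<'E'
from h import *
s=env.observe();print(s['position'],s['ft_force'])
p=get_image("scene");cv2.imwrite("pics/s3.png",cv2.resize(p["image"][50:230,130:370],(800,600)))
E
```

```text
time_s: 5.4
position: [0.6884, -0.0512, 0.2964]
tool_rot: [[0.009, 1.0, 0.002], [1.0, -0.009, -0.001], [-0.001, 0.002, -1.0]]
ft_force: [0.3, 0.3, 5.7]
grip_width: 0.0323
gripper_force: 66.4
time_s: 6.6
position: [0.6882, -0.0511, 0.4085]
tool_rot: [[0.009, 1.0, -0.001], [1.0, -0.009, 0.0], [0.0, -0.001, -1.0]]
ft_force: [0.4, -0.7, -1.3]
grip_width: 0.033
gripper_force: 67.0
[ 0.68824251 -0.05113736  0.40853552] [ 0.38828873 -0.65655869 -1.2621393 ]
```

View pics/s3.png

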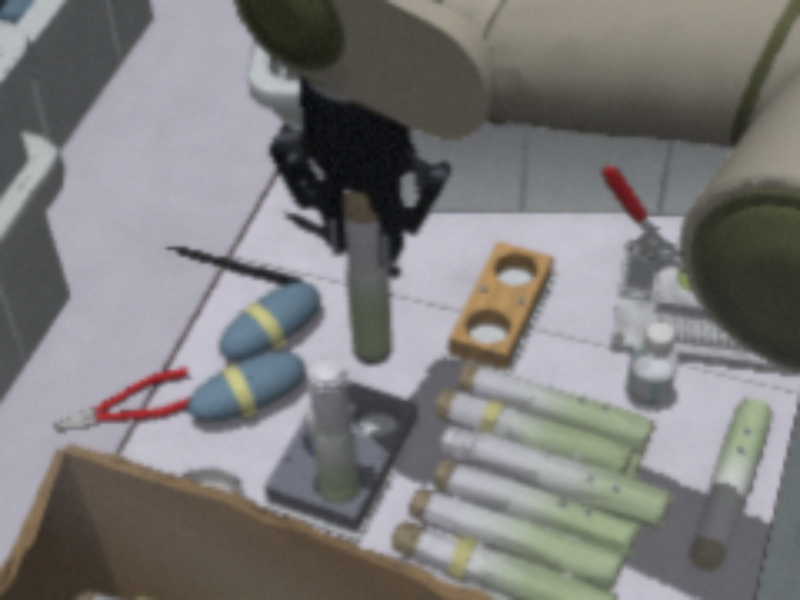

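Tube a is held upright and clear (foot at (372,355) in the crop). Moving it over the far parking bore.

```bash
python3 -m creep '0 0 0 -.2 -.06 0 20;0 0 0 -.6 -.2 0 20;0 0 0 -1.2 -.4 0 20;0 0 0 -2 -.6 0 20;0 0 0 -2.8 -.9 0 20;0 0 0 -3.6 -1.1 0 20;0 0 0 -4.5 -1.4 0 20;0 0 0 -5.4 -1.7 0 20;0 0 0 -6.2 -1.9 0 20;0 0 0 -6.8 -2.1 0 20;0 0 0 -7.1 -2.2 0 20;0 0 0 -7.12 -2.2 0 20'
python3 -m creep '0 0 0 0 0 .2 20;0 0 0 0 0 .6 20;0 0 0 0 0 1.2 20;0 0 0 0 0 1.7 20;0 0 0 0 0 2.1 20;0 0 0 0 0 2.2 20;0 0 0 0 0 2.2 20;0 0 0 0 0 2.2 20'
cat > foot.py <<'E'
from h import *
import sys
# vertical cylinder fit (r=17mm, +tilt) to depth points near (x,y), z range
from scipy.optimize import least_squares
x,y,z0,z1=map(float,sys.argv[1:5]);r=float(sys.argv[5]) if len(sys.argv)>5 else .017
s=env.observe();print("tcp",np.round(s['position'],4),"F",np.round(s['ft_force'],1))
for n in("top","scene"):
    p=get_image(n);C=cloud(p).reshape(-1,3);C=C[~np.isnan(C[:,0])]
    m=(np.hypot(C[:,0]-x,C[:,1]-y)<.03)&(C[:,2]>z0)&(C[:,2]<z1);q=C[m];zc=(z0+z1)/2
    if len(q)<8: print(n,len(q));continue
    f=lambda a:np.hypot(q[:,0]-a[0]-a[2]*(q[:,2]-zc),q[:,1]-a[1]-a[3]*(q[:,2]-zc))-r
    o=least_squares(f,[x,y,0,0],loss="soft_l1",f_scale=.002)
    print(n,len(q),"centre",np.round(o.x[:2],4),"tilt deg",np.round(np.degrees(o.x[2:]),1),"rms",np.round(np.sqrt(np.mean(f(o.x)**2)),4))
    cv2.imwrite(f"pics/_{n}.png",p["image"])
E
python3 foot.py .62 -.264 .06 .14
python3 - <<'E'
import cv2,numpy as np
a=cv2.imread("pics/_top.png")[150:250,300:400];b=cv2.imread("pics/_scene.png")[80:180,230:330]
cv2.imwrite("pics/p4.png",np.hstack([cv2.resize(i,(400,400),interpolation=cv2.INTER_CUBIC) for i in(a,b)]))
E
```

```text
time_s: 7.85
position: [0.6197, -0.2654, 0.4091]
tool_rot: [[0.011, 1.0, -0.0], [1.0, -0.011, 0.0], [0.0, -0.0, -1.0]]
ft_force: [-0.0, 0.3, -1.2]
grip_width: 0.0329
gripper_force: 67.0
time_s: 8.65
position: [0.6204, -0.264, 0.3439]
tool_rot: [[0.009, 1.0, 0.001], [1.0, -0.009, -0.001], [-0.001, 0.001, -1.0]]
ft_force: [0.1, -0.0, -1.0]
grip_width: 0.0325
gripper_force: 67.0
tcp [ 0.6204 -0.264   0.3439] F [ 0.1 -0.  -1. ]
top 0
scene 203 centre [ 0.6226 -0.2655] tilt deg [-0.4  0.7] rms 0.0013[ WARN:0@0.023] global loadsave.cpp:275 findDecoder imread_('pics/_top.png'): can't open/read file: check file path/integrity
Traceback (most recent call last):
TypeError: 'NoneType' object is not subscriptable
```

Run:
```python
import cv2
b=cv2.imread("pics/_scene.png")[90:170,235:335]
cv2.imwrite("pics/p4.png",cv2.resize(b,(750,600),interpolation=cv2.INTER_CUBIC))
```

```text
(no output)
```

View pics/p4.png

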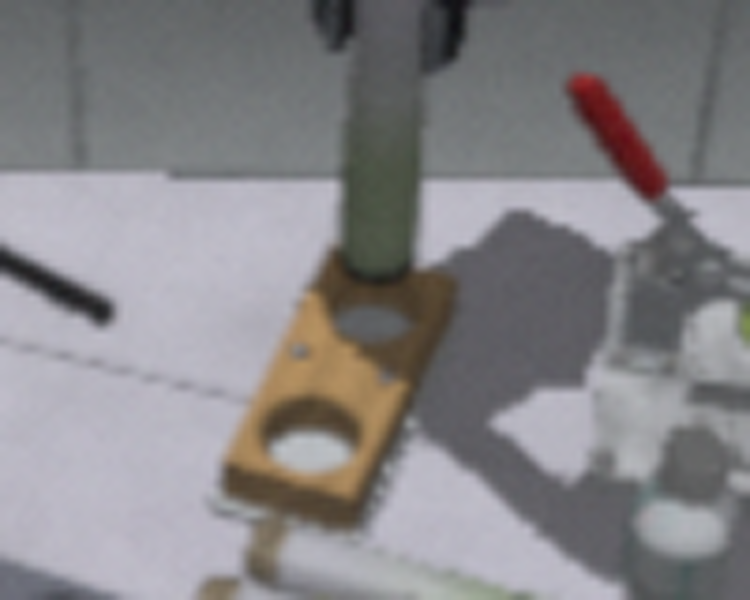

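Run:
```python
from h import *
p=get_image("scene")
c=lambda a:(a[0]/7.5+235-.43,a[1]/7.5+90-.43)
for n,a,z in(("near",(312,435),.03),("far",(369,317),.03),("foot",(378,266),.054),("c1",(330,250),.03),("c2",(457,288),.03),("c3",(352,500),.03),("c4",(225,463),.03)):print(n,np.round(atz(p,c(a),z),4))
```

```text
near [ 0.624  -0.1826  0.03  ]
far [ 0.6202 -0.2538  0.03  ]
foot [ 0.6194 -0.2611  0.054 ]
c1 [ 0.6474 -0.2867  0.03  ]
c2 [ 0.589  -0.2818  0.03  ]
c3 [ 0.5983 -0.154   0.03  ]
c4 [ 0.6536 -0.157   0.03  ]
```

The foot (378,266) lines up with the far bore (369,317) to about 2 mm once projected. Lowering.

```bash
python3 -m creep '0 0 0 0 0 .2 20;0 0 0 0 0 .5 20;0 0 0 0 0 .8 20;0 0 0 0 0 1 20;0 0 0 0 0 1.2 20;0 0 0 0 0 1.35 20;0 0 0 0 0 1.45 20;0 0 0 0 0 1.5 20;0 0 0 0 0 1.53 20;0 0 0 0 0 1.55 20;0 0 0 0 0 1.55 20'
python3 foot.py .62 -.264 .05 .12
```

```text
time_s: 9.9
position: [0.6203, -0.2641, 0.2968]
tool_rot: [[0.009, 1.0, 0.0], [1.0, -0.009, -0.0], [-0.0, 0.0, -1.0]]
ft_force: [0.3, -0.1, -1.8]
grip_width: 0.0329
gripper_force: 67.0
tcp [ 0.6203 -0.2641  0.2968] F [ 0.3 -0.1 -1.8]
top 0
scene 175 centre [ 0.6223 -0.2656] tilt deg [-0.4 -1.9] rms 0.0017
```

```bash
python3 -m creep '0 0 0 0 0 .02 20;0 0 0 0 0 .04 20;0 0 0 0 0 .06 20;0 0 0 0 0 .06 20'; sleep 0.1;  python3 -m creep '0 0 0 0 0 .02 20;0 0 0 0 0 .02 20'
```

```text
time_s: 10.4
position: [0.6202, -0.2641, 0.2963]
tool_rot: [[0.009, 1.0, 0.001], [1.0, -0.009, -0.001], [-0.001, 0.001, -1.0]]
ft_force: [-1.8, 0.1, 7.8]
grip_width: 0.0328
gripper_force: 67.7
time_s: 10.6
position: [0.6202, -0.2642, 0.2963]
tool_rot: [[0.009, 1.0, 0.002], [1.0, -0.009, -0.002], [-0.002, 0.002, -1.0]]
ft_force: [-2.5, 0.6, 9.3]
grip_width: 0.0329
gripper_force: 68.0
```

Floor contact. Release and rise.

```bash
python3 -m creep '0 0 0 0 0 0 36;0 0 0 0 0 0 45;0 0 0 0 0 0 60;0 0 0 0 0 0 60;0 0 0 0 0 0 60;0 0 0 0 0 -.3 60;0 0 0 0 0 -1 60;0 0 0 0 0 -1.8 60;0 0 0 0 0 -2.6 60;0 0 0 0 0 -3.4 60;0 0 0 0 0 -3.7 60;0 0 0 0 0 -3.7 60'
python3 foot.py .62 -.264 .05 .12
```

```text
time_s: 11.8
position: [0.6202, -0.264, 0.4067]
tool_rot: [[0.009, 1.0, 0.002], [1.0, -0.009, -0.001], [-0.001, 0.002, -1.0]]
ft_force: [-0.2, -0.6, -0.1]
grip_width: 0.06
gripper_force: 0.0
tcp [ 0.6202 -0.264   0.4067] F [-0.2 -0.6 -0.1]
top 44 centre [ 0.6207 -0.2658] tilt deg [ 2.1 -0.1] rms 0.0007
scene 172 centre [ 0.6233 -0.2663] tilt deg [ 1.4 -2.3] rms 0.0017
```

```bash
python3 -m creep '0 0 0 .5 .12 0 60;0 0 0 1.5 .36 0 60;0 0 0 2.8 .7 0 60;0 0 0 4.1 1 0 60;0 0 0 5.4 1.3 0 60;0 0 0 6.7 1.6 0 60;0 0 0 8 1.9 0 60;0 0 0 9 2.2 0 60;0 0 0 9.6 2.33 0 60;0 0 0 9.74 2.36 0 60;0 0 0 9.74 2.36 0 60;0 0 0 9.74 2.36 0 60'
python3 foot.py .6935 .0275 .08 .17
```

```text
time_s: 13.1
position: [0.6936, 0.0261, 0.4052]
tool_rot: [[0.011, 1.0, -0.0], [1.0, -0.011, -0.0], [-0.0, -0.0, -1.0]]
ft_force: [-1.5, -0.2, 0.1]
grip_width: 0.0598
gripper_force: 0.0
tcp [0.6936 0.0261 0.4052] F [-1.5 -0.2  0.1]
top 0
scene 246 centre [0.6968 0.025 ] tilt deg [ 1.1 -1.8] rms 0.0012
```

```bash
python3 -m creep '0 0 0 .02 .03 .5 60;0 0 0 .02 .03 1.2 60;0 0 0 .02 .03 2 60;0 0 0 .02 .03 2.8 60;0 0 0 .02 .03 3.4 60;0 0 0 .02 .03 3.63 60;0 0 0 .02 .03 3.63 60;0 0 0 .02 .03 3.63 60;0 0 0 .02 .03 3.63 45;0 0 0 .02 .03 3.63 30;0 0 0 .02 .03 3.63 20;0 0 0 .02 .03 3.63 20'
python3 -m creep '0 0 0 0 0 0 20;0 0 0 0 0 0 20;0 0 0 0 0 0 20;0 0 0 0 0 0 20'
python3 -m creep '0 0 0 0 0 -.1 20;0 0 0 0 0 -.3 20;0 0 0 0 0 -.6 20;0 0 0 0 0 -1 20;0 0 0 0 0 -1.5 20;0 0 0 0 0 -2.1 20;0 0 0 0 0 -2.7 20;0 0 0 0 0 -3.2 20;0 0 0 0 0 -3.6 20;0 0 0 0 0 -3.8 20;0 0 0 0 0 -3.8 20;0 0 0 0 0 -3.8 20'
python3 foot.py .694 .027 .15 .22
```

```text
time_s: 14.4
position: [0.6947, 0.028, 0.2977]
tool_rot: [[0.009, 1.0, 0.002], [1.0, -0.009, -0.0], [-0.0, 0.002, -1.0]]
ft_force: [-1.0, -0.9, 5.2]
grip_width: 0.0326
gripper_force: 65.9
time_s: 14.8
position: [0.6946, 0.028, 0.2977]
tool_rot: [[0.009, 1.0, 0.002], [1.0, -0.009, -0.0], [-0.0, 0.002, -1.0]]
ft_force: [-0.3, -0.2, 6.6]
grip_width: 0.0326
gripper_force: 65.9
time_s: 16.0
position: [0.6947, 0.028, 0.4097]
tool_rot: [[0.009, 1.0, -0.001], [1.0, -0.009, 0.0], [0.0, -0.001, -1.0]]
ft_force: [0.3, 1.0, -1.7]
grip_width: 0.0325
gripper_force: 66.1
tcp [0.6947 0.028  0.4097] F [ 0.3  1.  -1.7]
top 0
scene 243 centre [0.6958 0.0265] tilt deg [ 0.5 -1.2] rms 0.0011
```

```bash
python3 -m creep '0 0 0 -.2 -.06 0 20;0 0 0 -.6 -.2 0 20;0 0 0 -1.2 -.4 0 20;0 0 0 -2 -.6 0 20;0 0 0 -2.8 -.9 0 20;0 0 0 -3.6 -1.2 0 20;0 0 0 -4.5 -1.5 0 20;0 0 0 -5.4 -1.8 0 20;0 0 0 -6.2 -2 0 20;0 0 0 -6.8 -2.2 0 20;0 0 0 -7.1 -2.3 0 20;0 0 0 -7.15 -2.31 0 20'
python3 -m creep '0 0 0 0 0 .2 20;0 0 0 0 0 .6 20;0 0 0 0 0 1.2 20;0 0 0 0 0 1.7 20;0 0 0 0 0 2.1 20;0 0 0 0 0 2.3 20;0 0 0 0 0 2.3 20;0 0 0 0 0 2.3 20'
python3 foot.py .6235 -.186 .06 .14
python3 - <<'E'
import cv2
b=cv2.imread("pics/_scene.png")[90:170,235:335]
cv2.imwrite("pics/p5.png",cv2.resize(b,(750,600),interpolation=cv2.INTER_CUBIC))
E
```

```text
time_s: 17.3
position: [0.6229, -0.187, 0.4105]
tool_rot: [[0.011, 1.0, -0.0], [1.0, -0.011, 0.0], [0.0, -0.0, -1.0]]
ft_force: [-0.3, -0.5, -1.0]
grip_width: 0.0324
gripper_force: 66.1
time_s: 18.1
position: [0.6235, -0.1857, 0.3419]
tool_rot: [[0.009, 1.0, 0.001], [1.0, -0.009, -0.0], [-0.0, 0.001, -1.0]]
ft_force: [0.2, -0.4, -1.1]
grip_width: 0.0327
gripper_force: 66.1
tcp [ 0.6235 -0.1857  0.3419] F [ 0.2 -0.4 -1.1]
top 0
scene 212 centre [ 0.6254 -0.1875] tilt deg [-0.3  0.1] rms 0.0013
```

View pics/p5.png

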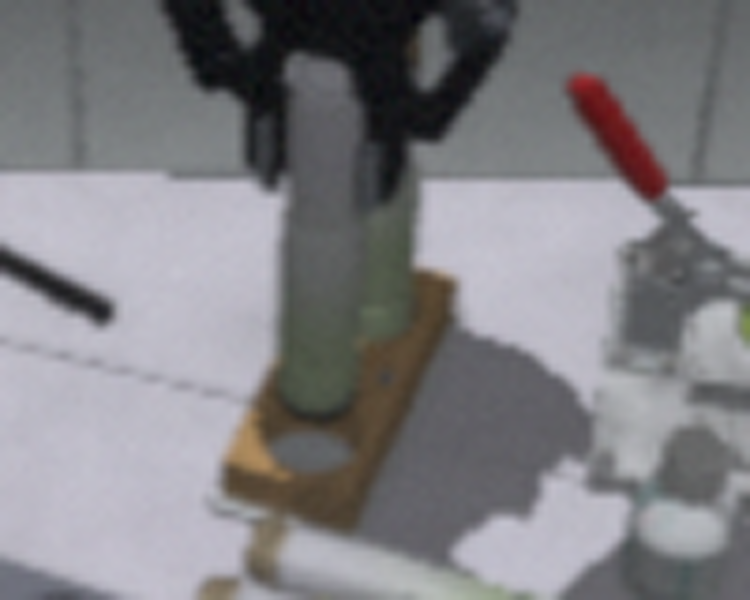

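The foot at (318,395) is above the near bore at (312,435), the same relation that worked for tube a. Lowering.

```bash
python3 -m creep '0 0 0 0 0 .2 20;0 0 0 0 0 .5 20;0 0 0 0 0 .8 20;0 0 0 0 0 1 20;0 0 0 0 0 1.2 20;0 0 0 0 0 1.3 20;0 0 0 0 0 1.36 20;0 0 0 0 0 1.4 20;0 0 0 0 0 1.4 20'
python3 -m creep '0 0 0 0 0 .02 20;0 0 0 0 0 .04 20;0 0 0 0 0 .06 20;0 0 0 0 0 .06 20'
```

```text
time_s: 19.1
position: [0.6234, -0.1858, 0.2995]
tool_rot: [[0.009, 1.0, 0.0], [1.0, -0.009, -0.0], [-0.0, 0.0, -1.0]]
ft_force: [-0.7, -0.7, -1.5]
grip_width: 0.0326
gripper_force: 66.1
time_s: 19.5
position: [0.6234, -0.1858, 0.2977]
tool_rot: [[0.009, 1.0, 0.0], [1.0, -0.009, -0.0], [-0.0, 0.0, -1.0]]
ft_force: [0.5, 0.0, -0.8]
grip_width: 0.0327
gripper_force: 66.1
```

```bash
python3 -m creep '0 0 0 0 0 .02 20;0 0 0 0 0 .03 20;0 0 0 0 0 .03 20'
```

```text
time_s: 19.8
position: [0.6233, -0.1858, 0.2977]
tool_rot: [[0.009, 1.0, 0.001], [1.0, -0.009, -0.001], [-0.001, 0.001, -1.0]]
ft_force: [-1.1, 0.3, 5.3]
grip_width: 0.0324
gripper_force: 66.8
```

```bash
python3 -m creep '0 0 0 0 0 0 36;0 0 0 0 0 0 45;0 0 0 0 0 0 60;0 0 0 0 0 0 60;0 0 0 0 0 0 60;0 0 0 0 0 -.3 60;0 0 0 0 0 -1 60;0 0 0 0 0 -1.8 60;0 0 0 0 0 -2.6 60;0 0 0 0 0 -3.4 60;0 0 0 0 0 -3.7 60;0 0 0 0 0 -3.7 60'
python3 -m creep '0 0 0 .4 0 0 60;0 0 -1 1 0 0 60;0 0 -2 1.7 0 0 60;0 0 -3 2.4 0 0 60;0 0 -4 3.1 0 0 60;0 0 -5 3.8 0 0 60;0 0 -6 4.4 0 0 60;0 0 -7 5 0 0 60;0 0 -8 5.4 0 0 60;0 0 -9 5.6 0 0 60;0 0 -10 5.7 0 0 60;0 0 -11.1 5.74 0 0 60'
python3 -m creep '0 0 0 0 0 0 60;0 0 0 0 0 0 60'
python3 foot.py .6235 -.186 .06 .14
python3 foot.py .62 -.264 .06 .14
python3 foot.py .718 -.0135 .04 .072 .018
python3 - <<'E'
from h import *
for n in("top","scene"):
    p=get_image(n)
    for l in("glue_center","rack"):
        for b in spotter.boxes_of(l,p)[:2]: print(n,l,np.round(b["xy"],1),round(b["p"],2),np.round(atz(p,b["xy"],.059),3))
p=get_image("scene");a=p["image"][90:190,190:320]
cv2.imwrite("pics/p6.png",cv2.resize(a,(780,600),interpolation=cv2.INTER_CUBIC))
E
```

```text
time_s: 21.0
position: [0.6233, -0.1857, 0.4091]
tool_rot: [[0.009, 1.0, 0.002], [1.0, -0.009, -0.001], [-0.001, 0.002, -1.0]]
ft_force: [-0.5, 0.3, -0.4]
grip_width: 0.0599
gripper_force: 0.0
time_s: 22.2
position: [0.6248, -0.0123, 0.4061]
tool_rot: [[-1.0, 0.027, -0.003], [0.027, 1.0, 0.001], [0.003, 0.001, -1.0]]
ft_force: [-0.4, -0.3, 0.1]
grip_width: 0.0602
gripper_force: 0.0
time_s: 22.4
position: [0.6249, -0.0132, 0.4068]
tool_rot: [[-0.999, 0.037, -0.002], [0.037, 0.999, 0.0], [0.002, 0.0, -1.0]]
ft_force: [-0.6, -0.9, 0.3]
grip_width: 0.0603
gripper_force: 0.0
tcp [ 0.6249 -0.0132  0.4068] F [-0.6 -0.9  0.3]
top 102 centre [ 0.6224 -0.1901] tilt deg [ 1.9 -2. ] rms 0.0006
scene 207 centre [ 0.6249 -0.1879] tilt deg [ 0.8 -2.9] rms 0.0015
tcp [ 0.6249 -0.0135  0.4072] F [-0.1  0.1 -0.5]
top 109 centre [ 0.6211 -0.2667] tilt deg [ 0.2 -2.5] rms 0.001
scene 156 centre [ 0.6234 -0.2667] tilt deg [ 0.4 -2.8] rms 0.0017
tcp [ 0.6249 -0.0136  0.4075] F [ 0.2  0.2 -0.3]
top 0
scene 116 centre [ 0.7219 -0.0162] tilt deg [  4.6 -10.1] rms 0.0025
top rack [293.  178.7] 0.67 [ 0.67  -0.025  0.059]
scene glue_center [289.8 119.5] 0.61 [ 0.61  -0.284  0.059]
scene glue_center [227.4 177.3] 0.49 [ 0.717 -0.008  0.059]
scene rack [235.3 187.5] 0.86 [0.683 0.019 0.059]
```

View pics/p6.png

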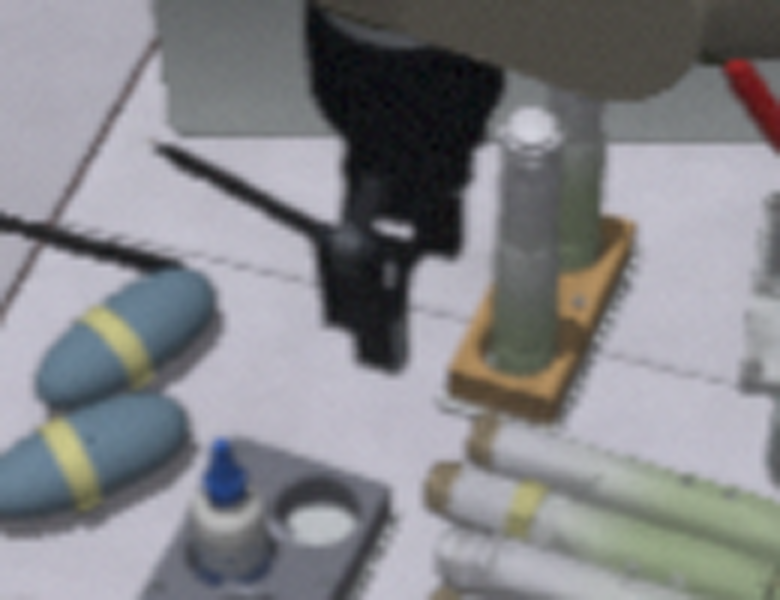

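Both tubes stand in the parking block at (525,250) and (580,200), and the glue's blue cap at (223,470) is free. Moving over the glue.

```bash
python3 -m creep '0 0 0 -.5 0 0 65;0 0 0 -1.2 .03 0 65;0 0 0 -1.9 .05 0 65;0 0 0 -2.6 .08 0 65;0 0 0 -3.05 .1 0 65;0 0 0 -3.15 .1 0 65;0 0 0 -3.15 .1 0 65;0 0 0 -3.15 .1 .5 65;0 0 0 -3.15 .1 1.2 65;0 0 0 -3.15 .1 1.8 65;0 0 0 -3.15 .1 1.8 65;0 0 0 -3.15 .1 1.8 65'
```

```text
time_s: 24.25
position: [0.7192, -0.0138, 0.3547]
tool_rot: [[-0.999, 0.034, 0.001], [0.034, 0.999, -0.0], [-0.001, -0.0, -1.0]]
ft_force: [0.5, -0.3, 0.7]
grip_width: 0.065
gripper_force: 0.0
```

```bash
python3 -m creep '0 0 0 0 0 .5 65;0 0 0 0 0 1.2 65;0 0 0 0 0 2 65;0 0 0 0 0 2.6 65;0 0 0 0 0 3 65;0 0 0 0 0 3.2 65;0 0 0 0 0 3.2 65'
python3 - <<'E'
from h import *
p=get_image("scene");a=p["image"][120:220,180:310]
cv2.imwrite("pics/p7.png",cv2.resize(a,(780,600),interpolation=cv2.INTER_CUBIC))
E
```

```text
time_s: 24.95
position: [0.7196, -0.0138, 0.258]
tool_rot: [[-0.999, 0.034, 0.0], [0.034, 0.999, -0.0], [-0.0, -0.0, -1.0]]
ft_force: [0.1, 0.3, -0.2]
grip_width: 0.0646
gripper_force: 0.0
```

View pics/p7.png

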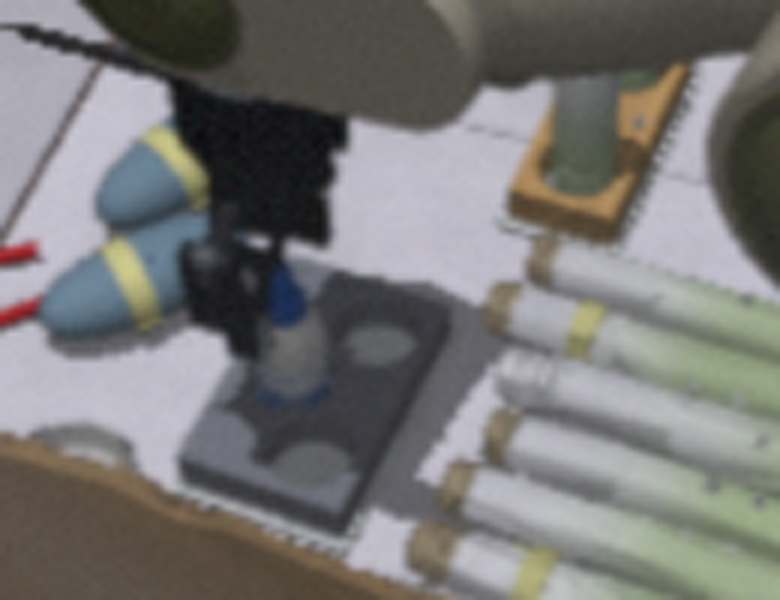

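```bash
python3 - <<'E'
from h import *
p=get_image("scene");c=lambda a:(a[0]/6+180-.42,a[1]/6+120-.42)
print("captip",atz(p,c((284,265)),.112),"axis at .05",atz(p,c((296,365)),.05),"fingertip",atz(p,c((245,350)),.092))
print([ (z,np.round(atz(p,c((312,463)),z)[:2],3),np.round(atz(p,c((380,346)),z)[:2],3)) for z in (.006,)])
E
python3 foot.py .7195 -.014 .045 .074 .018
```

```text
captip [ 0.71744117 -0.01462676  0.112     ] axis at .05 [ 0.71218458 -0.00465205  0.05      ] fingertip [0.72379587 0.02307787 0.092     ]
[(0.006, array([0.698, 0.019]), array([ 0.691, -0.059]))]
tcp [ 0.7197 -0.0138  0.259 ] F [ 0.1 -0.5  0.2]
top 0
scene 83 centre [ 0.723 -0.016] tilt deg [16.6 -6.1] rms 0.0022
```

The cap tip (284,265) projects to (0.717, -0.015), which lines up with the tool. Descend, close gently and lift.

```bash
python3 -m creep '0 0 0 0.03 0 .3 65;0 0 0 0.03 0 .7 65;0 0 0 0.03 0 1.1 65;0 0 0 0.03 0 1.27 65;0 0 0 0.03 0 1.27 65;0 0 0 0.03 0 1.27 55;0 0 0 0.03 0 1.27 45;0 0 0 0.03 0 1.27 38;0 0 0 0.03 0 1.27 30;0 0 0 0.03 0 1.27 24;0 0 0 0.03 0 1.27 24;0 0 0 0.03 0 1.27 24' 50
python3 -m creep '0 0 0 0 0 0 24;0 0 0 0 0 0 24;0 0 0 0 0 0 24'
```

```text
time_s: 26.35
position: [0.7188, -0.0139, 0.2205]
tool_rot: [[-0.999, 0.034, 0.002], [0.034, 0.999, -0.0], [-0.002, -0.0, -1.0]]
ft_force: [-0.4, -0.8, 5.3]
grip_width: 0.0337
gripper_force: 49.7
time_s: 26.65
position: [0.7188, -0.0139, 0.2204]
tool_rot: [[-0.999, 0.034, 0.001], [0.034, 0.999, -0.0], [-0.001, -0.0, -1.0]]
ft_force: [-0.3, -0.4, 5.4]
grip_width: 0.0336
gripper_force: 49.7
```

```bash
python3 -m creep '0 0 0 0 0 -.1 24;0 0 0 0 0 -.3 24;0 0 0 0 0 -.6 24;0 0 0 0 0 -1 24;0 0 0 0 0 -1.6 24;0 0 0 0 0 -2.2 24;0 0 0 0 0 -2.8 24;0 0 0 0 0 -3.4 24;0 0 0 0 0 -3.9 24;0 0 0 0 0 -4.2 24;0 0 0 0 0 -4.3 24;0 0 0 0 0 -4.3 24'
python3 foot.py .719 -.014 .137 .175 .018
python3 - <<'E'
import cv2
b=cv2.imread("pics/_scene.png")[110:210,180:310]
cv2.imwrite("pics/p8.png",cv2.resize(b,(780,600),interpolation=cv2.INTER_CUBIC))
E
```

```text
time_s: 27.85
position: [0.7185, -0.0138, 0.3488]
tool_rot: [[-0.999, 0.034, 0.0], [0.034, 0.999, -0.0], [-0.0, -0.0, -1.0]]
ft_force: [-0.2, -1.0, -1.0]
grip_width: 0.0339
gripper_force: 49.7
tcp [ 0.7185 -0.0138  0.3488] F [-0.2 -1.  -1. ]
top 0
scene 100 centre [ 0.7206 -0.0134] tilt deg [-0.9  3.4] rms 0.0012
```

View pics/p8.png

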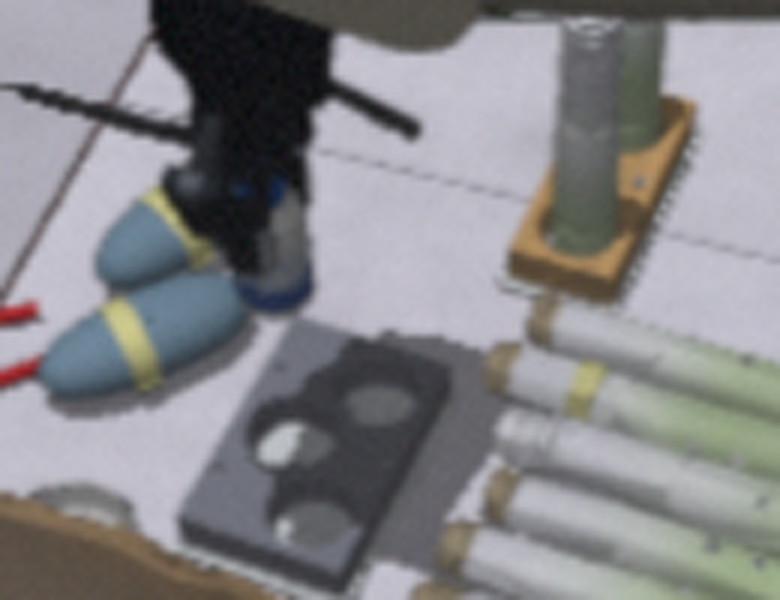

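The bottle is clear of the rack, upright at (275,250). Carrying it back towards the robot, then left to the stand.

```bash
python3 -m creep '0 0 0 .3 0 0 24;0 0 0 1 -.03 0 24;0 0 0 2 -.06 0 24;0 0 0 3.2 -.1 0 24;0 0 0 4.5 -.15 0 24;0 0 0 5.8 -.2 0 24;0 0 0 7.1 -.25 0 24;0 0 0 8.4 -.3 0 24;0 0 0 9.7 -.34 0 24;0 0 0 10.8 -.38 0 24;0 0 0 11.5 -.4 0 24;0 0 0 11.94 -.41 0 24'
python3 -m creep '0 0 0 0 .3 0 24;0 0 0 0 1 0 24;0 0 0 0 2 0 24;0 0 0 0 3 0 24;0 0 0 0 4 0 24;0 0 0 0 5 0 24;0 0 0 0 6 0 24;0 0 0 0 7 0 24;0 0 0 0 8 0 24;0 0 0 0 8.7 0 24;0 0 0 0 9 0 24;0 0 0 0 9 0 24'
```

```text
time_s: 29.15
position: [0.3587, -0.0138, 0.3484]
tool_rot: [[-0.999, 0.034, -0.001], [0.034, 0.999, 0.0], [0.001, 0.0, -1.0]]
ft_force: [-0.1, -0.5, -0.1]
grip_width: 0.0342
gripper_force: 49.7
time_s: 30.35
position: [0.3695, 0.2569, 0.3482]
tool_rot: [[-0.999, 0.032, -0.0], [0.032, 0.999, -0.0], [0.0, -0.0, -1.0]]
ft_force: [0.0, 0.2, -1.7]
grip_width: 0.0342
gripper_force: 49.8
```

```bash
python3 -m creep '0 0 0 -.1 .2 0 24;0 0 0 -.35 .6 0 24;0 0 0 -.65 1 0 24;0 0 0 -.85 1.3 0 24;0 0 0 -.9 1.4 0 24;0 0 0 -.9 1.4 .2 24;0 0 0 -.9 1.4 .7 24;0 0 0 -.9 1.4 1.4 24;0 0 0 -.9 1.4 2.1 24;0 0 0 -.9 1.4 2.6 24;0 0 0 -.9 1.4 2.8 24;0 0 0 -.9 1.4 2.8 24'
python3 foot.py .398 .298 .055 .09 .018
python3 - <<'E'
import cv2
b=cv2.imread("pics/_scene.png")[250:370,230:390]
cv2.imwrite("pics/p9.png",cv2.resize(b,(800,600),interpolation=cv2.INTER_CUBIC))
E
```

```text
time_s: 31.55
position: [0.3975, 0.2966, 0.2641]
tool_rot: [[-0.999, 0.034, -0.001], [0.034, 0.999, -0.001], [0.001, -0.001, -1.0]]
ft_force: [-0.4, 0.0, -0.7]
grip_width: 0.0338
gripper_force: 49.8
tcp [0.3975 0.2966 0.2641] F [-0.4  0.  -0.7]
top 7
scene 14 centre [0.3994 0.2963] tilt deg [1.1 4.9] rms 0.0002
```

View pics/p9.png

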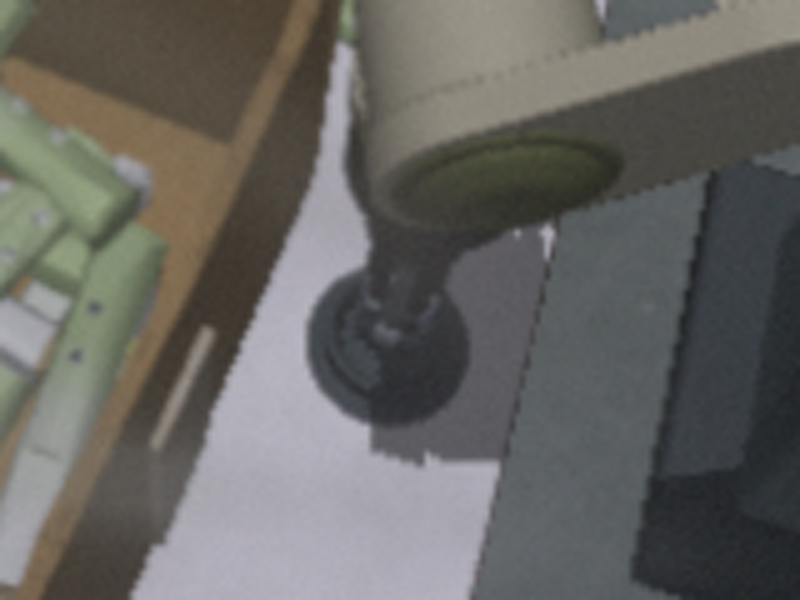

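The stand's disc is at (390,345) and the gripper is straight above it. The fit to the visible points agrees with the tool position, so I'll lower.

```bash
python3 -m creep '0 0 0 -.02 .05 .2 24;0 0 0 -.02 .05 .5 24;0 0 0 -.02 .05 .8 24;0 0 0 -.02 .05 1 24;0 0 0 -.02 .05 1.2 24;0 0 0 -.02 .05 1.3 24;0 0 0 -.02 .05 1.37 24;0 0 0 -.02 .05 1.4 24;0 0 0 -.02 .05 1.4 24'
python3 -m creep '0 0 0 0 0 .02 24;0 0 0 0 0 .04 24;0 0 0 0 0 .06 24;0 0 0 0 0 .06 24'
```

```text
time_s: 32.55
position: [0.3984, 0.2984, 0.2227]
tool_rot: [[-0.999, 0.034, 0.0], [0.034, 0.999, 0.0], [-0.0, 0.0, -1.0]]
ft_force: [-0.4, -0.4, -0.7]
grip_width: 0.0339
gripper_force: 49.8
time_s: 32.95
position: [0.3983, 0.2984, 0.2208]
tool_rot: [[-0.999, 0.034, -0.0], [0.034, 0.999, -0.0], [0.0, -0.0, -1.0]]
ft_force: [0.1, -0.6, 0.0]
grip_width: 0.0341
gripper_force: 49.8
```

```bash
python3 -m creep '0 0 0 0 0 .02 24;0 0 0 0 0 .04 24;0 0 0 0 0 .04 24'
```

```text
time_s: 33.25
position: [0.3985, 0.2983, 0.2204]
tool_rot: [[-0.999, 0.034, 0.001], [0.034, 0.999, 0.0], [-0.001, 0.0, -1.0]]
ft_force: [-0.9, -1.4, 7.3]
grip_width: 0.0338
gripper_force: 50.6
```

Contact at the expected height. Release and rise.

```bash
python3 -m creep '0 0 0 0 0 0 35;0 0 0 0 0 0 38;0 0 0 0 0 0 45;0 0 0 0 0 0 60;0 0 0 0 0 0 60;0 0 0 0 0 -.2 60;0 0 0 0 0 -.8 60;0 0 0 0 0 -1.6 60;0 0 0 0 0 -2.6 60;0 0 0 0 0 -3.6 60;0 0 0 0 0 -4.6 60;0 0 0 0 0 -4.6 60'
python3 -m creep '0 0 0 .3 0 0 60;0 0 0 .8 -.3 -.5 60;0 0 1 1 -1 -1 60;0 0 2 1 -2 -1.6 60;0 0 3 1 -3.5 -1.6 60;0 0 4 1 -5 -1.6 60;0 0 5 1 -6.5 -1.6 60;0 0 6 1 -8 -1.6 60;0 0 7 1 -9.5 -1.6 60;0 0 8 1 -11 -1.6 60;0 0 9 1 -12.5 -1.6 60;0 0 10 1 -14 -1.6 60'
python3 foot.py .398 .298 .035 .075 .018
python3 - <<'E'
import cv2
b=cv2.imread("pics/_scene.png")[250:370,230:390]
cv2.imwrite("pics/p10.png",cv2.resize(b,(800,600),interpolation=cv2.INTER_CUBIC))
E
```

```text
time_s: 34.45
position: [0.3984, 0.2985, 0.3616]
tool_rot: [[-0.999, 0.033, 0.007], [0.033, 0.999, 0.003], [-0.007, 0.003, -1.0]]
ft_force: [0.1, 0.6, 0.4]
grip_width: 0.0598
gripper_force: 0.0
time_s: 35.65
position: [0.3532, -0.1216, 0.4046]
tool_rot: [[-0.134, 0.991, -0.002], [0.991, 0.134, 0.002], [0.002, -0.002, -1.0]]
ft_force: [0.2, -0.1, 0.1]
grip_width: 0.0602
gripper_force: 0.0
tcp [ 0.3532 -0.1216  0.4046] F [ 0.2 -0.1  0.1]
top 83 centre [0.3991 0.2982] tilt deg [1.9 8.5] rms 0.0025
scene 165 centre [0.4002 0.295 ] tilt deg [  0.5 -13.3] rms 0.0023
```

View pics/p10.png

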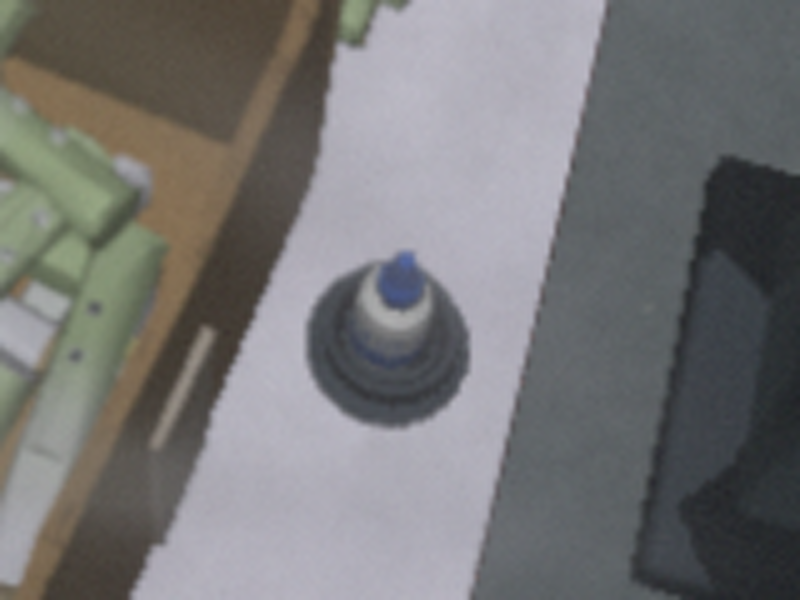

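The glue bottle stands upright in its stand, with the cap at (402,278) and the stand centred on (390,345). Now back to tube b.

```bash
python3 -m creep '0 0 .3 -.4 1 0 60;0 0 .6 -.8 2 0 60;0 0 1.03 -1.2 3.1 0 60;0 0 1.03 -1.6 4.2 0 60;0 0 1.03 -2 5.3 0 60;0 0 1.03 -2.5 6.4 0 60;0 0 1.03 -2.9 7.5 0 60;0 0 1.03 -3.2 8.3 0 60;0 0 1.03 -3.32 8.63 0 60;0 0 1.03 -3.32 8.63 0 60;0 0 1.03 -3.32 8.63 0 60;0 0 1.03 -3.32 8.63 0 60'
python3 foot.py .6233 -.1858 .06 .14
```

```text
time_s: 36.95
position: [0.6239, -0.1821, 0.4056]
tool_rot: [[0.002, 1.0, -0.001], [1.0, -0.002, 0.0], [0.0, -0.001, -1.0]]
ft_force: [0.9, -0.2, 1.5]
grip_width: 0.0598
gripper_force: 0.0
tcp [ 0.6239 -0.1821  0.4056] F [ 0.9 -0.2  1.5]
top 0
scene 208 centre [ 0.625  -0.1879] tilt deg [ 0.5 -2.3] rms 0.0014
```

```bash
python3 -m creep '0 0 .05 -.12 -.02 0 60;0 0 .05 -.12 -.02 .5 60;0 0 .05 -.12 -.02 1.2 60;0 0 .05 -.12 -.02 2 60;0 0 .05 -.12 -.02 2.8 60;0 0 .05 -.12 -.02 3.4 60;0 0 .05 -.12 -.02 3.6 60;0 0 .05 -.12 -.02 3.6 60;0 0 .05 -.12 -.02 3.6 60;0 0 .05 -.12 -.02 3.6 45;0 0 .05 -.12 -.02 3.6 35;0 0 .05 -.12 -.02 3.6 20' 70
python3 -m creep '0 0 0 0 0 0 20;0 0 0 0 0 0 20;0 0 0 0 0 0 20;0 0 0 0 0 0 20;0 0 0 0 0 0 20'
python3 -m creep '0 0 0 0 0 -.1 20;0 0 0 0 0 -.3 20;0 0 0 0 0 -.6 20;0 0 0 0 0 -1 20;0 0 0 0 0 -1.5 20;0 0 0 0 0 -2.1 20;0 0 0 0 0 -2.7 20;0 0 0 0 0 -3.2 20;0 0 0 0 0 -3.6 20;0 0 0 0 0 -3.8 20;0 0 0 0 0 -3.8 20;0 0 0 0 0 -3.8 20'
python3 foot.py .6233 -.1858 .14 .22
```

```text
time_s: 38.25
position: [0.6238, -0.1862, 0.2987]
tool_rot: [[0.01, 1.0, 0.001], [1.0, -0.01, -0.001], [-0.001, 0.001, -1.0]]
ft_force: [-2.1, -0.2, 6.1]
grip_width: 0.0324
gripper_force: 68.4
time_s: 38.75
position: [0.6238, -0.1863, 0.2987]
tool_rot: [[0.01, 1.0, 0.001], [1.0, -0.01, -0.001], [-0.001, 0.001, -1.0]]
ft_force: [-2.9, 0.3, 6.3]
grip_width: 0.0325
gripper_force: 68.4
time_s: 39.95
position: [0.6239, -0.1863, 0.411]
tool_rot: [[0.01, 1.0, -0.001], [1.0, -0.01, 0.001], [0.001, -0.001, -1.0]]
ft_force: [0.1, 0.0, -2.8]
grip_width: 0.0323
gripper_force: 68.3
tcp [ 0.6239 -0.1863  0.411 ] F [ 0.1  0.  -2.8]
top 0
scene 254 centre [ 0.6247 -0.1872] tilt deg [ 0.7 -0.9] rms 0.0014
```

```bash
python3 -m creep '0 0 0 .2 .06 0 20;0 0 0 .6 .2 0 20;0 0 0 1.2 .4 0 20;0 0 0 2 .6 0 20;0 0 0 2.8 .9 0 20;0 0 0 3.6 1.1 0 20;0 0 0 4.5 1.4 0 20;0 0 0 5.4 1.7 0 20;0 0 0 6.2 2 0 20;0 0 0 6.8 2.2 0 20;0 0 0 7.1 2.27 0 20;0 0 0 7.15 2.28 0 20'
python3 -m creep '0 0 0 0 0 .2 20;0 0 0 0 0 .6 20;0 0 0 0 0 1.2 20;0 0 0 0 0 1.7 20;0 0 0 0 0 2.1 20;0 0 0 0 0 2.3 20;0 0 0 0 0 2.3 20;0 0 0 0 0 2.3 20'
python3 foot.py .6945 .0275 .06 .14
python3 - <<'E'
import cv2
b=cv2.imread("pics/_scene.png")[145:225,195:295]
cv2.imwrite("pics/p11.png",cv2.resize(b,(750,600),interpolation=cv2.INTER_CUBIC))
E
```

```text
time_s: 41.25
position: [0.6945, 0.0289, 0.4114]
tool_rot: [[0.008, 1.0, -0.0], [1.0, -0.008, -0.0], [-0.0, -0.0, -1.0]]
ft_force: [0.6, 0.1, -0.9]
grip_width: 0.0326
gripper_force: 68.4
time_s: 42.05
position: [0.6945, 0.0274, 0.3432]
tool_rot: [[0.01, 1.0, 0.001], [1.0, -0.01, -0.0], [-0.0, 0.001, -1.0]]
ft_force: [0.0, -0.0, -1.4]
grip_width: 0.0325
gripper_force: 68.5
tcp [0.6945 0.0274 0.3432] F [ 0.  -0.  -1.4]
top 0
scene 212 centre [0.6958 0.0268] tilt deg [ 0.5 -0.1] rms 0.001
```

View pics/p11.png

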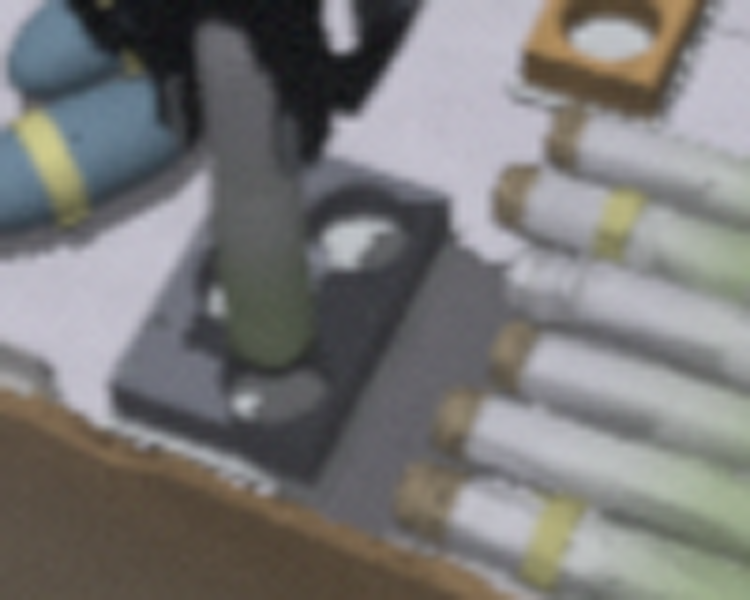

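Run:
```python
from h import *
p=get_image("scene");c=lambda a,o:(a[0]/7.5+o[0]-.43,a[1]/7.5+o[1]-.43)
for nm,o,f,fl in(("now",(195,145),(271,350),(279,394)),("parkB",(235,90),(318,398),(312,452))):
    print(nm,np.round(atz(p,c(f,o),.051),4),np.round(atz(p,c(fl,o),.006),4))
```

```text
now [0.6937 0.0301 0.051 ] [0.6972 0.0198 0.006 ]
parkB [ 0.6226 -0.1847  0.051 ] [ 0.6268 -0.1938  0.006 ]
```

The foot-to-bore relation matches the earlier successful placing to about 1 mm. Lowering.

```bash
python3 -m creep '0 0 0 0 0 .2 20;0 0 0 0 0 .5 20;0 0 0 0 0 .8 20;0 0 0 0 0 1 20;0 0 0 0 0 1.2 20;0 0 0 0 0 1.33 20;0 0 0 0 0 1.4 20;0 0 0 0 0 1.42 20;0 0 0 0 0 1.42 20'
python3 -m creep '0 0 0 0 0 .02 20;0 0 0 0 0 .04 20;0 0 0 0 0 .06 20;0 0 0 0 0 .06 20'
```

```text
time_s: 43.1
position: [0.6945, 0.0276, 0.3002]
tool_rot: [[0.01, 1.0, 0.0], [1.0, -0.01, -0.0], [-0.0, 0.0, -1.0]]
ft_force: [0.3, 0.6, -1.4]
grip_width: 0.0329
gripper_force: 68.5
time_s: 43.5
position: [0.6944, 0.0276, 0.2987]
tool_rot: [[0.01, 1.0, 0.001], [1.0, -0.01, -0.0], [-0.0, 0.001, -1.0]]
ft_force: [-1.2, 0.2, 2.3]
grip_width: 0.0324
gripper_force: 68.9
```

```bash
python3 -m creep '0 0 0 0 0 .01 20;0 0 0 0 0 .01 35;0 0 0 0 0 .01 45;0 0 0 0 0 0 60;0 0 0 0 0 0 60;0 0 0 0 0 0 60;0 0 0 0 0 -.3 60;0 0 0 0 0 -1 60;0 0 0 0 0 -2 60;0 0 0 0 0 -3 60;0 0 0 0 0 -3.6 60;0 0 0 0 0 -3.6 60'
python3 -m creep '0 0 0 -.5 -.12 0 60;0 0 0 -1.5 -.36 0 60;0 0 0 -2.8 -.7 0 60;0 0 0 -4.1 -1 0 60;0 0 0 -5.4 -1.3 0 60;0 0 0 -6.7 -1.6 0 60;0 0 0 -8 -1.9 0 60;0 0 0 -9 -2.2 0 60;0 0 0 -9.6 -2.35 0 60;0 0 0 -9.75 -2.38 0 60;0 0 0 -9.75 -2.38 0 60;0 0 0 -9.75 -2.38 0 60'
python3 foot.py .6945 .0275 .06 .14
python3 foot.py .62 -.264 .06 .14
```

```text
time_s: 44.7
position: [0.6941, 0.0277, 0.41]
tool_rot: [[0.01, 1.0, 0.007], [1.0, -0.01, -0.001], [-0.001, 0.007, -1.0]]
ft_force: [0.5, 0.7, -1.1]
grip_width: 0.0598
gripper_force: 0.0
time_s: 45.9
position: [0.6206, -0.2629, 0.4061]
tool_rot: [[0.008, 1.0, -0.0], [1.0, -0.008, 0.0], [0.0, -0.0, -1.0]]
ft_force: [0.4, -0.5, -0.3]
grip_width: 0.0597
gripper_force: 0.0
tcp [ 0.6206 -0.2629  0.4061] F [ 0.4 -0.5 -0.3]
top 93 centre [0.6935 0.0256] tilt deg [ 2.6 -0.3] rms 0.0007
scene 216 centre [0.6958 0.026 ] tilt deg [ 0.7 -2.3] rms 0.0013
tcp [ 0.6206 -0.2628  0.4063] F [-0.2 -0.3 -0.3]
top 33 centre [ 0.6218 -0.266 ] tilt deg [ 5.1 -0.9] rms 0.0006
scene 199 centre [ 0.6231 -0.2668] tilt deg [ 0.5 -3. ] rms 0.0016
```

```bash
python3 -m creep '0 0 0 -.04 -.01 .5 60;0 0 0 -.04 -.01 1.2 60;0 0 0 -.04 -.01 2 60;0 0 0 -.04 -.01 2.8 60;0 0 0 -.04 -.01 3.4 60;0 0 0 -.04 -.01 3.6 60;0 0 0 -.04 -.01 3.64 60;0 0 0 -.04 -.01 3.64 60;0 0 0 -.04 -.01 3.64 60;0 0 0 -.04 -.01 3.64 45;0 0 0 -.04 -.01 3.64 35;0 0 0 -.04 -.01 3.64 20' 70
python3 -m creep '0 0 0 0 0 0 20;0 0 0 0 0 0 20;0 0 0 0 0 0 20;0 0 0 0 0 0 20;0 0 0 0 0 0 20'
python3 -m creep '0 0 0 0 0 -.1 20;0 0 0 0 0 -.3 20;0 0 0 0 0 -.6 20;0 0 0 0 0 -1 20;0 0 0 0 0 -1.5 20;0 0 0 0 0 -2.1 20;0 0 0 0 0 -2.7 20;0 0 0 0 0 -3.2 20;0 0 0 0 0 -3.6 20;0 0 0 0 0 -3.8 20;0 0 0 0 0 -3.8 20;0 0 0 0 0 -3.8 20'
python3 foot.py .62 -.264 .14 .22
```

```text
time_s: 47.3
position: [0.62, -0.2654, 0.2978]
tool_rot: [[0.01, 1.0, 0.002], [1.0, -0.01, -0.001], [-0.001, 0.002, -1.0]]
ft_force: [1.5, 0.5, 2.9]
grip_width: 0.0323
gripper_force: 68.6
time_s: 47.8
position: [0.62, -0.2654, 0.2978]
tool_rot: [[0.01, 1.0, 0.002], [1.0, -0.01, -0.001], [-0.001, 0.002, -1.0]]
ft_force: [1.7, -0.3, 4.8]
grip_width: 0.0329
gripper_force: 68.7
time_s: 49.0
position: [0.6198, -0.2654, 0.4104]
tool_rot: [[0.01, 1.0, -0.001], [1.0, -0.01, 0.001], [0.001, -0.001, -1.0]]
ft_force: [0.1, -0.9, -1.8]
grip_width: 0.0325
gripper_force: 68.7
tcp [ 0.6198 -0.2654  0.4104] F [ 0.1 -0.9 -1.8]
top 0
scene 240 centre [ 0.6214 -0.2659] tilt deg [ 0.4 -0.4] rms 0.0015
```

```bash
python3 -m creep '0 0 0 .2 .06 0 20;0 0 0 .6 .2 0 20;0 0 0 1.2 .4 0 20;0 0 0 2 .6 0 20;0 0 0 2.8 .9 0 20;0 0 0 3.6 1.1 0 20;0 0 0 4.5 1.4 0 20;0 0 0 5.4 1.7 0 20;0 0 0 6.2 1.9 0 20;0 0 0 6.8 2.1 0 20;0 0 0 7.1 2.18 0 20;0 0 0 7.16 2.2 0 20'
python3 -m creep '0 0 0 0 0 .2 20;0 0 0 0 0 .6 20;0 0 0 0 0 1.2 20;0 0 0 0 0 1.7 20;0 0 0 0 0 2.1 20;0 0 0 0 0 2.3 20;0 0 0 0 0 2.3 20;0 0 0 0 0 2.3 20'
python3 foot.py .688 -.051 .06 .14
```

```text
time_s: 50.3
position: [0.6882, -0.05, 0.411]
tool_rot: [[0.008, 1.0, -0.0], [1.0, -0.008, -0.0], [-0.0, -0.0, -1.0]]
ft_force: [0.1, 0.0, -1.3]
grip_width: 0.0331
gripper_force: 68.8
time_s: 51.1
position: [0.688, -0.0515, 0.3426]
tool_rot: [[0.01, 1.0, 0.001], [1.0, -0.01, -0.0], [-0.0, 0.001, -1.0]]
ft_force: [-0.5, 0.1, -1.6]
grip_width: 0.0329
gripper_force: 68.8
tcp [ 0.688  -0.0515  0.3426] F [-0.5  0.1 -1.6]
top 0
scene 214 centre [ 0.6903 -0.0514] tilt deg [-0.4 -0.3] rms 0.0011
```

```bash
python3 -m creep '0 0 0 0 0 .2 20;0 0 0 0 0 .5 20;0 0 0 0 0 .8 20;0 0 0 0 0 1 20;0 0 0 0 0 1.2 20;0 0 0 0 0 1.33 20;0 0 0 0 0 1.41 20;0 0 0 0 0 1.44 20;0 0 0 0 0 1.44 20'
python3 -m creep '0 0 0 0 0 .02 20;0 0 0 0 0 .04 20;0 0 0 0 0 .06 20;0 0 0 0 0 .06 20'
```

```text
time_s: 52.1
position: [0.688, -0.0513, 0.299]
tool_rot: [[0.01, 1.0, 0.0], [1.0, -0.01, -0.0], [-0.0, 0.0, -1.0]]
ft_force: [-0.1, -0.1, -2.6]
grip_width: 0.033
gripper_force: 68.8
time_s: 52.5
position: [0.688, -0.0513, 0.2978]
tool_rot: [[0.01, 1.0, 0.001], [1.0, -0.01, -0.0], [-0.0, 0.001, -1.0]]
ft_force: [0.6, 0.5, 4.2]
grip_width: 0.0332
gripper_force: 69.3
```

```bash
python3 -m creep '0 0 0 0 0 .01 20;0 0 0 0 0 .01 35;0 0 0 0 0 .01 45;0 0 0 0 0 0 60;0 0 0 0 0 0 60;0 0 0 0 0 0 60;0 0 0 0 0 -.3 60;0 0 0 0 0 -1 60;0 0 0 0 0 -2 60;0 0 0 0 0 -3 60;0 0 0 0 0 -3.8 60;0 0 0 0 0 -3.8 60'
python3 -m creep '0 0 0 0 -.5 0 60;0 0 0 0 -1.5 0 60;0 0 0 0 -2.8 0 60;0 0 0 0 -4 0 60;0 0 0 0 -5.3 0 60;0 0 0 0 -6.6 0 60;0 0 0 0 -8 0 60;0 0 0 0 -9 0 60;0 0 0 0 -10 0 60;0 0 0 0 -10.3 0 60;0 0 0 0 -10.3 0 60'
python3 foot.py .688 -.051 .06 .14
python3 foot.py .6945 .0275 .06 .14
python3 - <<'E'
from h import *
for n in("top","scene"):
    p=get_image(n);C=cloud(p)
    for l in("cleaner","dish"):
        b=spotter.boxes_of(l,p)[:1]
        if b:x,y=b[0]["xy"];print(n,l,np.round(b[0]["xy"]),np.round(C[int(y),int(x)],3))
cv2.imwrite("pics/p12.png",cv2.resize(p["image"],(800,600),interpolation=cv2.INTER_CUBIC))
E
```

```text
time_s: 53.7
position: [0.6876, -0.0511, 0.4159]
tool_rot: [[0.01, 1.0, 0.008], [1.0, -0.01, -0.002], [-0.002, 0.008, -1.0]]
ft_force: [1.0, 0.4, 0.4]
grip_width: 0.06
gripper_force: 0.0
time_s: 54.8
position: [0.3785, -0.0481, 0.4112]
tool_rot: [[0.011, 1.0, 0.001], [1.0, -0.011, -0.0], [-0.0, 0.001, -1.0]]
ft_force: [0.9, -0.5, -0.9]
grip_width: 0.0603
gripper_force: 0.0
tcp [ 0.3785 -0.0481  0.4112] F [ 0.9 -0.5 -0.9]
top 93 centre [ 0.6889 -0.0529] tilt deg [ 2.3 -1.1] rms 0.0007
scene 219 centre [ 0.691  -0.0523] tilt deg [ 1.  -2.2] rms 0.0013
tcp [ 0.3798 -0.0484  0.4111] F [0.8 0.4 0.5]
top 90 centre [0.6937 0.0255] tilt deg [2.6 0.1] rms 0.0007
scene 218 centre [0.6958 0.026 ] tilt deg [ 1.5 -2.3] rms 0.0011
top cleaner [339. 251.] [ 0.458 -0.168  0.088]
top dish [261. 142.] [0.805 0.087 0.006]
scene cleaner [324. 165.] [ 0.469 -0.152  0.039]
scene dish [195. 194.] [0.809 0.041 0.002]
```

View pics/p12.png

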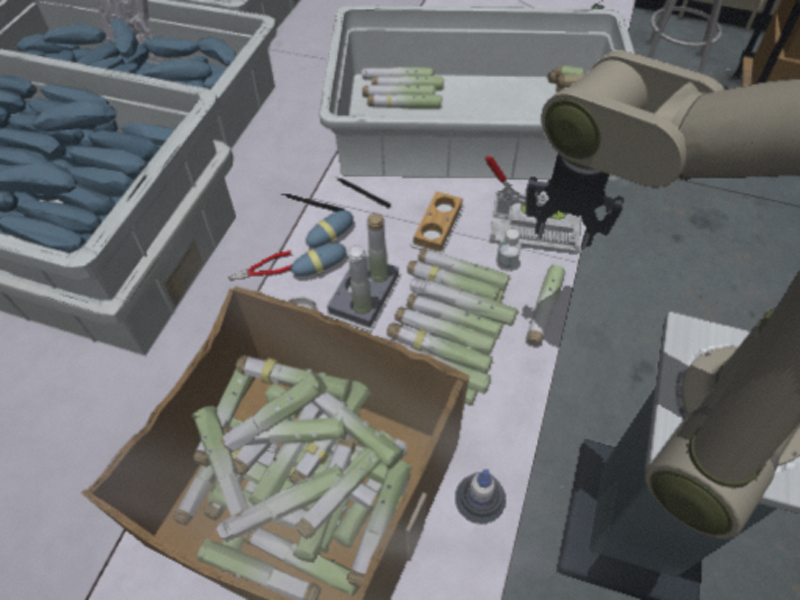

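The tubes are back in their own bores, with brown tube a at (377,245) and tube b at (360,283). The bottle is in its stand at (482,488), and the cleaner (509,248) and dish have not moved. Handing in.

```bash
python3 -c "
from rig import job
print(job.close_job())"
```

```text
the job is handed in; nothing more can be done
None
```

Job handed in at about 55 s: the glue bottle stands upright in its steel stand, both tubes are back in their own rack bores, and the cleaner and dish were left untouched; no verdict came back.

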